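Slide a module beneath the spring clip of its test fixture

ROBOT

A 6-joint arm with a two-finger parallel gripper is mounted at the origin on a cart in front of the work surface, level with it; the furniture and walls round the work are solid. World frame = base frame: x ahead of the robot, y to its left, z up, the work surface at z = 0. Lengths are in mm, angles in rad, forces in N, time in s.
With the tool pointing down it reaches from about 275 to 750 mm from the base axis. Payload 10.2 kg.
Tool frame: the origin (TCP) lies at the very end of the fingers, on their centre line; the grasp point (between the pads) lies 19 mm behind it; z points along the fingers, y is the line along which they close (so a half turn about z gives the same grasp; the last joint's range is limited). The gripper opens to 85 mm and grips with 20 to 120 N. Pads are 22 mm wide; open, the fingers measure 114 mm over their backs; the gripper's body (76 mm by 85 mm) begins 54 mm behind the grasp point. The pads swing forward as they close: fully open they stand 13 mm farther back than shut.
Start: joints at [1.111, 0.313, 1.498, -0, 1.331, -0.223], TCP at [123.174, 510.352, 231.294] pointing down, gripper open.
Joint ranges: [-2.94, 2.94], [-0.97, 2.17], [0.19, 2.56], [-1.23, 4.37], [0.02, 3.11], [-2.88, 2.88]. Speed limits (rad/s): [2.39, 2.39, 3.01, 3.14, 3.14, 3.14].

INTERFACE

Orientations are given as a unit quaternion [w, x, y, z].
In Python, from rig import * gives the robot as it stands. The module is installed in compiled form; this text tells all that it offers.
- The arm moves only by the shell command python3 -m crank 'ROWS' [FORCE]. ROWS is JSON, a list that holds one entry, the list of rows, each a list of 7 numbers: the shift along the tool's x, y, z in units of 25 mm (1.0 is 25 mm), then the turn, a rotation vector about the tool's x, y, z in units of 8 degrees (1.0 is 8 degrees), then the finger opening in mm, from 0 to 85.4. A call has exactly 8 rows; each row shifts and turns the commanded pose from where the row before left it, along the tool's axes as they then stand; what a row does not reach is not made up. A row lasts 1/10 s, in which the tool goes at most 50 mm and 8.59 degrees, less where a joint would pass 70% of its speed; a pose out of reach is approached as far as the arm can. A call is refused whole if a number of a shift passes 1 or a number of a turn 1, either way. A call with a gripper value outside its range is refused whole. The fingers move at their own pace and stop on an object; FORCE is the grip in N (left out, the last holds). Time passes only in rows, so rows that do not move let the fingers close, or fill a call up. It gives the time, the measured TCP pose, the force, the opening and the grip force at its end, in the units of the state.
- sense(): the state, without advancing time (a new reading comes with each control period).
- capture(name): name is "scene" or "top" or "wrist"; returns the picture (400x640x3 uint8, blue, green, red); there is no depth.
- camera_model(name): a dict with "fx", "fy", "cx", "cy" (pixels), "world_from_camera" (4x4, takes a point from camera to world coordinates); the wrist camera has in their place "T_tool_cam" (4x4, takes a point from camera to tool coordinates, whose origin is the TCP and whose axes are the flange's). Camera axes: x right, y up, looking along -z (the intrinsics and any distortion apply to the point x, -y, -z); pixel columns grow to the right and rows downward; lengths in mm; the calibration is good to about 2 mm. The wrist camera is an equidistant fisheye: a pixel r from the principal point sees the ray r / f radians off the axis. A picture is of the moment at which its call begins: read the wrist's pose just before it. camera_model takes no time and is no camera call.
- finish_job(): hands the job in; it is judged then, once.
The state is a dict: "time_s": time; "joints": joint angles; "dq": joint speeds; "tau": joint torques, N m; "eef_pos": TCP position; "ee_rot": TCP orientation; "force": force on the tool from outside, world axes, zero at the start; "wrist_torque": the same for the moment, N m; "grip_width": opening from 0.0 (shut) to 1.0 (fully open); "grip_force": force on a finger pad.
Only numpy, scipy, OpenCV 4.12 (cv2) and the standard library are available. Lean on these libraries where they do the work, as an engineer would, in place of code of your own. Each camera call takes 0.05 s, during which the arm holds its last target. There are 200 camera calls.

TASK

Load the flat blue-topped module into the test fixture using fingertips only: press the clip's red paddle down with one fingertip, and while it stays down use the other fingertip to push the module along its track, beneath the raised clip foot, until it is fully home against the black end stop. Only then let the paddle up, so that the clip closes onto the module. Do not grip or lift the module, and leave the other things on the bench where they are.

Things in the scene. Friction and masses are not known exactly. Their poses are not given: they have to be found in the camera images.
- fixture: Fixed test fixture: smooth, slippery aluminium base plate 140 mm (x) by 80 mm (y -36 to +44 mm); its top, the deck, is 14 mm above the bench. Origin: on the bench, on the track's centre line. +x = push direction, z up. Track: y -23.5 to +23.5 mm between two guide rails 5 mm wide, 7 mm high above the deck. Clip hinge: along x at y 36, z 36 mm, on posts up to z 42 mm at x -64 and +54 mm.
- end_stop (a point): Middle of the foot of the black end stop's face, on the deck, at fixture x = +56, y = 0, z = 14 mm. The stop is 15 mm high; the module's front must come to rest against it.
- foot (a point): Centre of the clip's black rubber foot, a roller of 8 mm diameter, 12 mm long along x (fixture x 34 to 46 mm, y about +8 mm); moves with the clip. Shut and empty its underside is 3 mm above the deck and it blocks the module rigidly; with the paddle level it is 17 mm above the deck. The arm that carries it stays below z = 55 mm.
- clip (a joint): Angle of the spring clip, rad: 0 = shut and empty, grows as the red paddle is pressed down, end of travel 0.62. About 0.30 = foot resting on top of the module; above 0.34 the foot is clear of the module's top; 0.48 = paddle level. It springs back when let go; pressing needs about 4 to 6 N at the paddle.
- paddle (a point): Middle of the red paddle's upper face; moves with the clip. Paddle: 96 mm along fixture x (-70 to +26 mm, a fingertip can slide along it), 38 mm wide, left of the track. Shut it slopes up, away from the track, z 23 to 42 mm. Pressed level it lies at fixture y 46 to 84 mm, face 17.5 mm above the bench: a fingertip at z 15 to 21 mm there holds the clip open.
- module: Loose flat aluminium module, blue label on top, 40 (x) by 44 (y) by 12 mm high, about 60 g, on the deck between the rails. Origin: centre of its underside. It starts with its front short of the clip's foot. Home: origin at fixture x +36, y 0 (side play 1.5), z 14 mm. Push its rear (-x) face, z 14 to 26 mm, e.g. with a tip at the height that holds the paddle down.
- fuse_red: Bystander: small red box of fuses, 28 x 52 x 16 mm, on the bench right of the fixture. Origin: centre of its underside.
- memory_stick: Bystander: red memory stick, 16 x 52 x 8 mm, on the bench left of the paddle. Origin on its underside.
- tape_roll: Bystander: roll of black tape lying flat, 66 mm across, 18 mm high. Origin: centre of its underside.
- fuse_blue: Bystander: small blue box of fuses, 28 x 52 x 16 mm. Origin: centre of its underside.
There are look-alikes about, which are no part of the job. What is shaped like the module but yellow is not meant.

How it is judged:
By the outcome, as a careful person would: the job done as asked, in the order asked, and still so for the second after the job is handed in, with the robot touching nothing.
It also fails if it takes over 40 s, if anything falls off the work surface, if the arm or the gripper's body presses on something with over 40 N, if the wrist force passes 120 N, or if a joint passes its speed limit or range.

## Working session

There is one attempt and no reset: what is moved stays moved. The work goes in short steps, Python scripts to look and compute and a shell command to move; the robot and the scene stay as the last step left them, time stands still between calls to the robot, and variables do not carry over. Pictures are saved under pics/ and viewed, at most 10 in all, crops included, and the job is handed in when it is done.

```bash
mkdir -p pics; python3 - <<'E'
from rig import *
import cv2, numpy as np
s=sense(); print({k:np.round(s[k],3).tolist() for k in("time_s","eef_pos","ee_rot","force","grip_width")})
for n in("scene","top"):
    cv2.imwrite(f"pics/{n}0.png",capture(n)); m=camera_model(n); print(n,{k:np.round(v,3).tolist() for k,v in m.items() if not isinstance(v,str)})
print(camera_model("wrist"))
E
```

```text
{'time_s': 0.0, 'eef_pos': [123.06, 510.11, 230.72], 'ee_rot': [-0.0, 0.118, 0.993, -0.001], 'force': [-0.912, 0.019, 0.29], 'grip_width': 0.999}
scene {'fx': 475.358, 'fy': 475.358, 'cx': 323.909, 'cy': 199.19, 'world_from_camera': [[0.902, 0.3, -0.31, 148.554], [-0.431, 0.659, -0.616, -580.038], [0.019, 0.689, 0.724, 828.359], [0.0, 0.0, 0.0, 1.0]]}
top {'fx': 388.773, 'fy': 388.773, 'cx': 321.948, 'cy': 205.3, 'world_from_camera': [[0.02, 0.98, -0.196, 327.041], [-1.0, 0.024, 0.019, 77.683], [0.023, 0.196, 0.98, 886.911], [0.0, 0.0, 0.0, 1.0]]}
{'fx': 309.70691628693146, 'fy': 309.70691628693146, 'cx': 319.3127602169062, 'cy': 200.87025311130918, 'T_tool_cam': array([[ 9.02879186e-04,  9.62414787e-01,  2.71582333e-01,
         6.85277904e+01],
       [ 9.99999387e-01, -1.04281414e-03,  3.70941339e-04,
        -1.91422371e-01],
       [ 6.40209326e-04,  2.71581831e-01, -9.62415139e-01,
        -1.42636537e+02],
       [ 0.00000000e+00,  0.00000000e+00,  0.00000000e+00,
         1.00000000e+00]])}
```

View pics/top0.png

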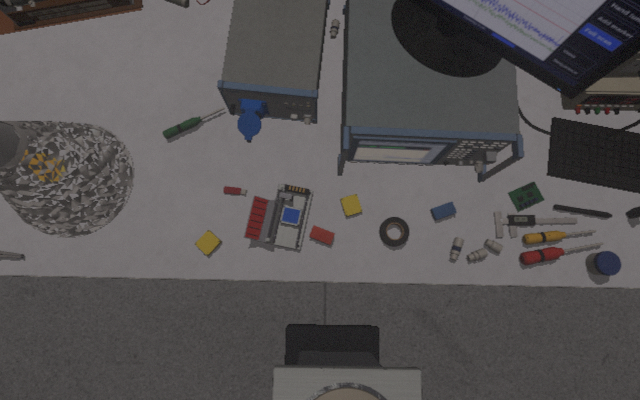

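View pics/scene0.png

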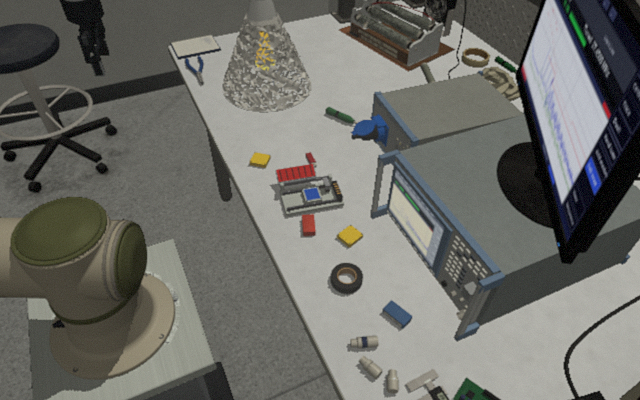

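```bash
python3 - <<'E'
import cv2,numpy as np
t=cv2.imread("pics/top0.png")[170:265,210:350]; s=cv2.imread("pics/scene0.png")[140:250,240:380]
a=cv2.resize(t,None,fx=5,fy=5,interpolation=2); cv2.imwrite("pics/c1.png",a)
cv2.imwrite("pics/c2.png",cv2.resize(s,None,fx=5,fy=5,interpolation=2))
E
```

```text
(no output)
```

View pics/c1.png

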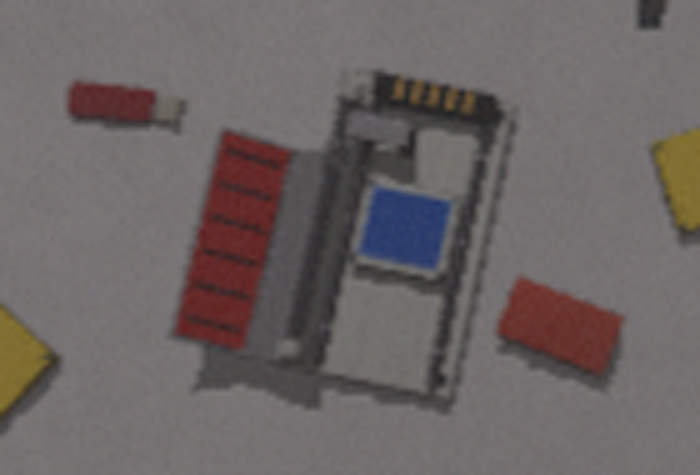

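View pics/c2.png

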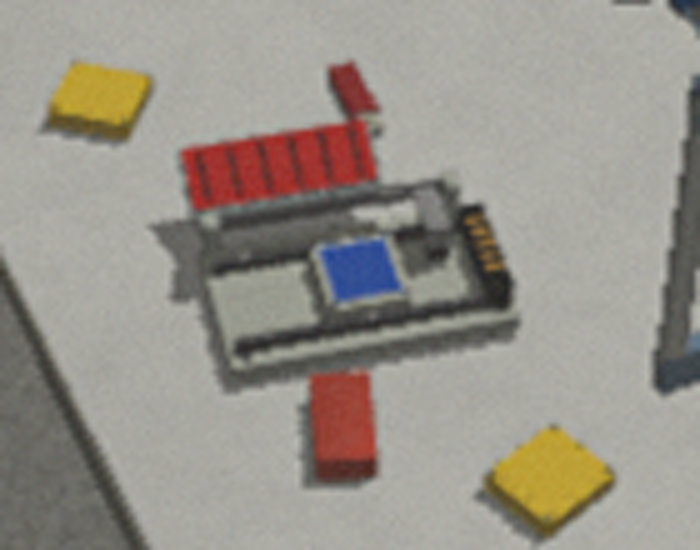

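The top view shows the fixture around crop pixels (320–520, 70–410), with the end stop at the image top (so push is roughly world +x, slightly toward −y). The paddle is at the left (176–290, 132–348) and the module's blue label is at about (405,228). The scene crop agrees.

```bash
cat > h.py <<'E'
import cv2,numpy as np
from rig import *
def ray(n,p,z):
    m=camera_model(n);T=np.array(m["world_from_camera"])
    d=T[:3,:3]@np.array([(p[0]-m["cx"])/m["fx"],-(p[1]-m["cy"])/m["fy"],-1]);o=T[:3,3]
    return (o+d*(z-o[2])/d[2])[:2]
def mask(img,col,box):
    h=cv2.cvtColor(img,cv2.COLOR_BGR2HSV); r=((h[...,0]<8)|(h[...,0]>172)) if col=="r" else (abs(h[...,0].astype(int)-112)<10)
    m=(r&(h[...,1]>120)&(h[...,2]>40)).astype(np.uint8)
    o=np.zeros_like(m); x0,y0,x1,y1=box; o[y0:y1,x0:x1]=m[y0:y1,x0:x1]
    c=cv2.findContours(cv2.morphologyEx(o,cv2.MORPH_CLOSE,np.ones((3,3))),0,2)[0]; return max(c,key=cv2.contourArea)
def fit(F,W):
    F=np.array(F);W=np.array(W);f=F-F.mean(0);w=W-W.mean(0)
    a=np.arctan2((f[:,0]*w[:,1]-f[:,1]*w[:,0]).sum(),(f*w).sum()); c,s=np.cos(a),np.sin(a);R=np.array([[c,-s],[s,c]])
    t=W.mean(0)-R@F.mean(0); return a,t,np.round(F@R.T+t-W,1),R
E
python3 - <<'E'
from h import *
B={"top":((240,190,272,245),(270,205,310,230)),"scene":((272,160,320,185),(295,180,330,205))}
for n in B:
    im=cv2.imread(f"pics/{n}0.png"); c=mask(im,"r",B[n][0]); q=cv2.minEnclosingTriangle(c) and None
    hull=cv2.convexHull(c); e=1
    while len(q:=cv2.approxPolyDP(hull,e,True))>4: e+=.25
    q=q[:,0].astype(float); q+= 0.5*(q-q.mean(0))/abs(q-q.mean(0)).max(0)
    o=ray(n,q[0],33)*0
    # assign by approximate fixture axes: +x dir ~(0.96,-0.2)
    W0=np.array([ray(n,p,33) for p in q]);d=W0-W0.mean(0);u=np.array([.97,-.23]);v=np.array([.23,.97])
    F=[];W=[]
    for p,k in zip(q,d):
        out=k@v>0; F.append((26 if k@u>0 else -70,87.1 if out else 53.4)); W.append(ray(n,p,41.8 if out else 24.2))
    a,t,r,R=fit(F,W); print(n,q.tolist(),"yaw",a,"t",t,r.tolist())
    b=mask(im,"b",B[n][1]); M=cv2.moments(b); p=(M["m10"]/M["m00"],M["m01"]/M["m00"]); w=ray(n,p,26)
    print("module",p,w,"fix",R.T@(w-t))
    for nm,p,z in ([("stoptopmid",(210+435/5,170+97/5),29),("rearright",(210+448/5,170+405/5),14)] if n=="top" else [("stop",(240+487/5,140+250/5),29),("rearright",(240+235/5,140+375/5),7)]): print(nm,R.T@(ray(n,p,z)-t))
E
```

```text
top [[257.0, 196.5], [267.45454545454544, 199.5731707317073], [258.04545454545456, 237.47560975609755], [245.5, 236.4512195121951]] yaw -0.19425859616543859 t [475.13908379 131.30400205] [[5.1, 5.9], [1.2, -5.9], [-6.6, -4.1], [0.3, 4.2]]
module (290.5989898989899, 214.97272727272727) [475.35424174 130.97131057] fix [ 0.27533353 -0.2849    ]
stoptopmid [60.18882849 -1.30544713]
rearright [-73.0398064  -37.37935338]
scene [[314.4736842105263, 160.5], [314.4736842105263, 175.15116279069767], [278.55263157894734, 181.43023255813952], [276.5, 169.91860465116278]] yaw -0.14133325681954176 t [478.79028332 135.50082451] [[-3.8, 0.1], [5.7, -2.3], [-1.1, -4.6], [-0.8, 6.8]]
module (311.69417475728153, 193.45631067961165) [473.44696817 131.20231677] fix [-4.68453576 -5.00832411]
stop [ 56.08427165 -13.97634922]
rearright [-73.72271045 -37.80540745]
```

```bash
python3 -m crank '[[[-0.96,-0.65,0,0,0,0,60],[-0.96,-0.65,0,0,0,0,60],[-0.96,-0.65,0,0,0,0,60],[-0.96,-0.65,0,0,0,0,60],[-0.96,-0.65,0,0,0,0,60],[-0.96,-0.65,0,0,0,0,60],[-0.96,-0.65,0,0,0,0,60],[-0.96,-0.65,0,0,0,0,60]]]' 20
python3 -m crank '[[[-0.96,-0.65,0,0,0,0,60],[-0.96,-0.65,0,0,0,0,60],[-0.96,-0.65,0,0,0,0,60],[-0.96,-0.65,0,0,0,0,60],[-0.96,-0.65,0,0,0,0,60],[-0.96,-0.65,0,0,0,0,60],[-0.96,-0.65,0,0,0,0,60],[0,0,0,0,0,0,60]]]'
python3 - <<'E'
from h import *
s=sense(); print({k:np.round(s[k],4).tolist() for k in("time_s","eef_pos","ee_rot","force","grip_width")})
im=capture("wrist"); cv2.imwrite("pics/w1.png",im)
E
```

```text
time_s: 0.9
eef_pos: [279.9, 337.9, 231.1]
ee_rot: [-0.0, 0.118, 0.993, -0.0]
force: [1.7, 0.2, -0.1]
grip_width: 0.702
grip_force: 0.0
time_s: 1.7
eef_pos: [417.4, 187.0, 230.9]
ee_rot: [-0.0, 0.12, 0.993, -0.0]
force: [-0.1, -0.1, -0.2]
grip_width: 0.7
grip_force: 0.0
{'time_s': 1.7, 'eef_pos': [417.4186, 187.0055, 230.8855], 'ee_rot': [-0.0002, 0.1197, 0.9928, -0.0003], 'force': [-0.0543, -0.1492, -0.2413], 'grip_width': 0.7002}
```

View pics/w1.png

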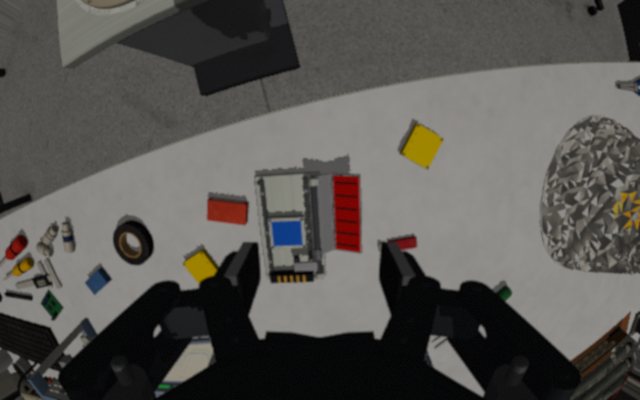

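```bash
cat >> h.py <<'E'
from scipy.spatial.transform import Rotation as Ro
def wray(P,z,s):
    m=camera_model("wrist"); P=np.array(P,float).reshape(-1,2)
    d=P-[m["cx"],m["cy"]]; r=np.hypot(*d.T); th=r/m["fx"]
    v=np.c_[d[:,0]/r*np.sin(th),-d[:,1]/r*np.sin(th),-np.cos(th)]
    q=s["ee_rot"]; R=Ro.from_quat([q[1],q[2],q[3],q[0]]).as_matrix(); T=np.array(m["T_tool_cam"])
    D=v@T[:3,:3].T@R.T; o=np.array(s["eef_pos"])+R@T[:3,3]
    return (o+D*((z-o[2])/D[:,2])[:,None])[:,:2]
def edges(W):
    # W: Nx2 outline; long-edge directions by rectangle
    r=cv2.minAreaRect(W.astype(np.float32)); return r
E
python3 - <<'E'
from h import *
s=sense(); im=cv2.imread("pics/w1.png")
c=mask(im,"r",(325,165,370,262)); b=mask(im,"b",(262,210,312,256))
W=wray(c,33,s); M=cv2.moments(c); pc=wray([M["m10"]/M["m00"],M["m01"]/M["m00"]],33,s)[0]
print("paddle c",pc,cv2.minAreaRect(W.astype(np.float32)))
Wb=wray(b,26,s);M=cv2.moments(b); bc=wray([M["m10"]/M["m00"],M["m01"]/M["m00"]],26,s)[0]; print("label",bc,cv2.minAreaRect(Wb.astype(np.float32)))
# long edges of the paddle
X=c[:,0].astype(float)
y0,y1=X[:,1].min()+4,X[:,1].max()-4; k=X[(X[:,1]>y0)&(X[:,1]<y1)]; mid=np.median(k[:,0])
for sd,z in((k[:,0]<mid-5,24.2),(k[:,0]>mid+5,41.8)):
    Q=wray(k[sd],z,s); vx,vy,px,py=cv2.fitLine(Q.astype(np.float32),cv2.DIST_HUBER,0,.01,.01).ravel(); print("edge",sd.sum(),z,"yaw",np.arctan(vy/vx),px,py)
a=-.2
v=cv2.resize(im[150:300,240:380],None,fx=4,fy=4,interpolation=2); cv2.imwrite("pics/w1c.png",v)
E
```

```text
paddle c [463.5109396 208.7581846] ((466.48431396484375, 208.1653594970703), (29.224384307861328, 94.86271667480469), 79.33746337890625)
label [474.55489049 133.03133796] ((474.8787841796875, 132.80323791503906), (34.52366256713867, 30.247591018676758), 79.44447326660156)Traceback (most recent call last):
  File "<stdin>", line 11, in <module>
cv2.error: OpenCV(4.12.0) /io/opencv/modules/imgproc/src/linefit.cpp:50: error: (-215:Assertion failed) count > 0 in function 'fitLine2D_wods'
```

```bash
python3 - <<'E'
from h import *
im=cv2.imread("pics/w1.png")
v=cv2.resize(im[160:290,245:370],None,fx=4.5,fy=4.5,interpolation=2); cv2.imwrite("pics/w1c.png",v)
E
```

```text
(no output)
```

View pics/w1c.png

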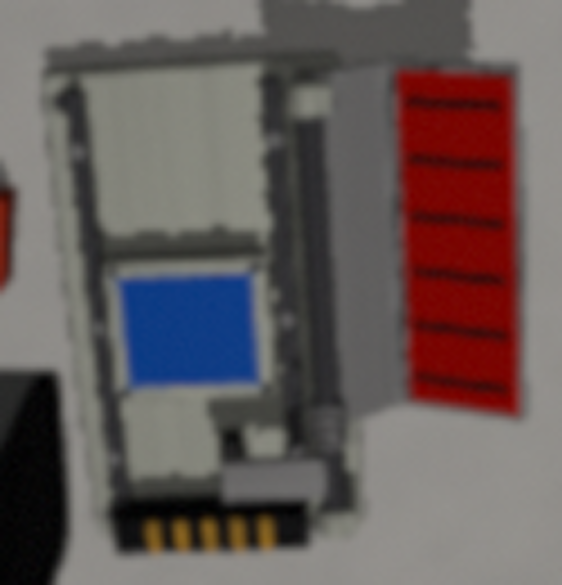

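The crop shows the label at about (190,330), the plate's rear-right corner at (48,75), the stop's top face edge at about (115,510)–(305,500), and the paddle at (400–520, 70–412). Checking these against the fixture frame.

```bash
python3 - <<'E'
from h import *
s=sense()
a=-.186;R=np.array([[np.cos(a),-np.sin(a)],[np.sin(a),np.cos(a)]]);t=np.array([475,134.])
for n,p,z in(("plate RR (-70,-36)",(48,75),14),("plate FL (70,44)",(358,520),14),("rear mid x-70",(190,70),14),("stopL top x56",(118,512),29),("stopR top",(305,502),29),("modrear top",(112,262),26),("modrear top2",(265,255),26),("mod front",(128,388),26),("modfront2",(268,383),26),("padRin -70,53.4",(398,70),24.2),("out -70,87",(518,66),41.8),("in 26,53",(410,400),24.2),("out 26,87",(522,412),41.8)):
    w=wray(np.array(p)/4.5+[245,160],z,s)[0]; print(n,np.round(R.T@(w-t),1))
E
```

```text
plate RR (-70,-36) [-69.1 -34.4]
plate FL (70,44) [67.7 41.8]
rear mid x-70 [-68.1   3.8]
stopL top x56 [ 54.  -25.8]
stopR top [52.7 27.4]
modrear top [-19.9 -19.8]
modrear top2 [-19.9  21.1]
mod front [ 16.8 -19.2]
modfront2 [16.9 19.4]
padRin -70,53.4 [-67.2  58.2]
out -70,87 [-70.3  86.8]
in 26,53 [24.8 57.9]
out 26,87 [22.1 86.7]
```

```bash
python3 -m crank '[[[-0.98,-0.53,0,0,0,-0.39,60],[0,0,1,0,0,0,60],[0,0,1,0,0,0,60],[0,0,1,0,0,0,60],[0,0,1,0,0,0,60],[0,0,1,0,0,0,60],[0,0,0.8,0,0,0,60],[0,0,0,0,0,0,60]]]'
python3 - <<'E'
from h import *
im=capture("wrist"); cv2.imwrite("pics/w2.png",im); cv2.imwrite("pics/t2.png",cv2.resize(capture("scene")[130:250,240:380],None,fx=5,fy=5,interpolation=2))
s=sense();t=np.array([474.5,134.]);R=Ro.from_euler("z",-.186).as_matrix()[:2,:2];print(R.T@(np.array(s["eef_pos"])[:2]-t),s["eef_pos"],np.round(s["force"],2),2*np.arctan2(s["ee_rot"][1],s["ee_rot"][2]))
E
```

```text
time_s: 2.55
eef_pos: [434.7, 170.9, 84.3]
ee_rot: [-0.002, 0.091, 0.996, -0.0]
force: [0.4, -0.6, 0.7]
grip_width: 0.701
grip_force: 0.0
[-44.16659586  29.22702996] [436.50013432 170.89061776  86.85528731] [-0.11  0.34  0.13] 0.18159861070124528
```

View pics/w2.png

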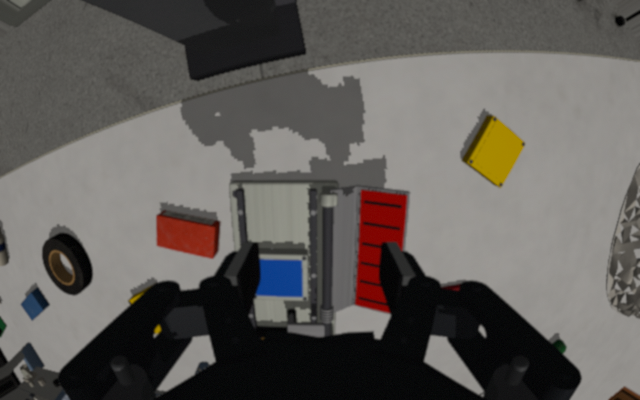

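The wrist picture shows the right finger tip at (245,255), over the track and behind the module. The left one at (393,262) is over the paddle. Both are clear, so I continue down.

```bash
python3 -m crank '[[[0,-0.08,0.5,0,0,0,60],[0,0,0.5,0,0,0,60],[0,0,0.5,0,0,0,60],[0,0,0.5,0,0,0,60],[0,0,0,0,0,0,60],[0,0,0,0,0,0,60],[0,0,0,0,0,0,60],[0,0,0,0,0,0,60]]]'
python3 -m crank '[[[0,0,0.1,0,0,0,60],[0,0,0.1,0,0,0,60],[0,0,0.1,0,0,0,60],[0,0,0,0,0,0,60],[0,0,0,0,0,0,60],[0,0,0,0,0,0,60],[0,0,0,0,0,0,60],[0,0,0,0,0,0,60]]]'
python3 - <<'E'
from h import *
s=sense();t=np.array([474.5,134.]);R=Ro.from_euler("z",-.186).as_matrix()[:2,:2];print(R.T@(np.array(s["eef_pos"])[:2]-t),s["eef_pos"],np.round(s["force"],2))
E
```

```text
time_s: 3.45
eef_pos: [436.7, 168.5, 37.1]
ee_rot: [0.001, 0.091, 0.996, 0.0]
force: [0.7, 0.6, -0.3]
grip_width: 0.703
grip_force: 0.0
time_s: 4.25
eef_pos: [436.3, 168.4, 28.8]
ee_rot: [0.0, 0.091, 0.996, 0.0]
force: [-0.3, 0.3, -0.5]
grip_width: 0.703
grip_force: 0.0
[-43.8725548   26.69859016] [436.32152091 168.35141213  28.8409697 ] [-0.28  0.34 -0.47]
```

```bash
for i in 1; do python3 -m crank '[[[0,0,0.1,0,0,0,60],[0,0,0.1,0,0,0,60],[0,0,0,0,0,0,60],[0,0,0,0,0,0,60],[0,0,0,0,0,0,60],[0,0,0,0,0,0,60],[0,0,0,0,0,0,60],[0,0,0,0,0,0,60]]]'; done
python3 -m crank '[[[0,0,0.1,0,0,0,60],[0,0,0.1,0,0,0,60],[0,0,0,0,0,0,60],[0,0,0,0,0,0,60],[0,0,0,0,0,0,60],[0,0,0,0,0,0,60],[0,0,0,0,0,0,60],[0,0,0,0,0,0,60]]]'
python3 - <<'E'
from h import *
cv2.imwrite("pics/s3.png",cv2.resize(capture("scene")[120:240,240:380],None,fx=5,fy=5,interpolation=2))
E
```

```text
time_s: 5.05
eef_pos: [436.4, 168.3, 23.9]
ee_rot: [0.0, 0.091, 0.996, -0.0]
force: [-0.4, -2.2, 3.1]
grip_width: 0.703
grip_force: 1.6
time_s: 5.85
eef_pos: [436.3, 167.4, 18.9]
ee_rot: [-0.0, 0.091, 0.996, -0.001]
force: [-1.7, -10.6, 8.7]
grip_width: 0.703
grip_force: 5.5
```

View pics/s3.png

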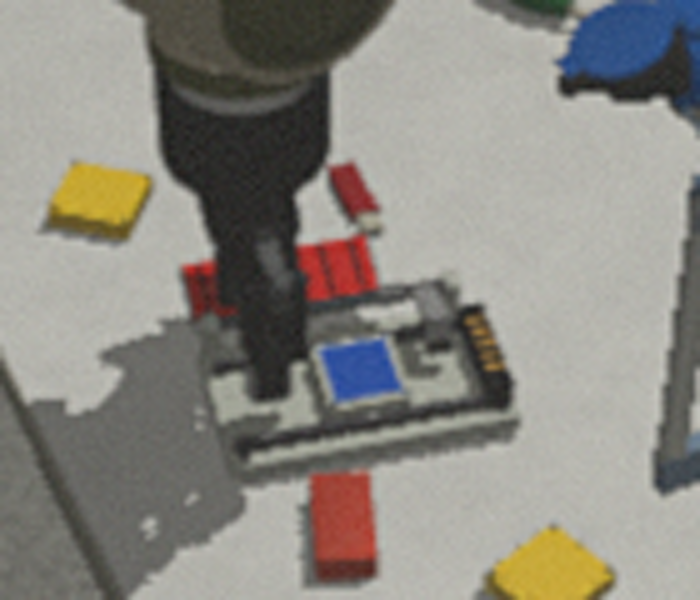

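The scene crop shows the right fingertip on the track behind the module at (270,385), with the left finger on the red paddle and the clip opening. I continue down to hold level.

```bash
python3 -m crank '[[[0,0,0.1,0,0,0,60],[0,0,0.1,0,0,0,60],[0,0,0,0,0,0,60],[0,0,0,0,0,0,60],[0,0,0,0,0,0,60],[0,0,0,0,0,0,60],[0,0,0,0,0,0,60],[0,0,0,0,0,0,60]]]'
python3 -m crank '[[[0,0,0.08,0,0,0,60],[0,0,0,0,0,0,60],[0,0,0,0,0,0,60],[0,0,0,0,0,0,60],[0,0,0,0,0,0,60],[0,0,0,0,0,0,60],[0,0,0,0,0,0,60],[0,0,0,0,0,0,60]]]'
python3 - <<'E'
from h import *
a=cv2.resize(capture("scene")[150:220,260:360],None,fx=6,fy=6,interpolation=2); b=cv2.resize(capture("wrist")[150:350,200:450],None,fx=2,fy=2);cv2.imwrite("pics/s4.png",a);cv2.imwrite("pics/w4.png",b)
s=sense();t=np.array([474.5,134.]);R=Ro.from_euler("z",-.186).as_matrix()[:2,:2];print(R.T@(np.array(s["eef_pos"])[:2]-t),s["eef_pos"],np.round(s["force"],2))
E
```

```text
time_s: 6.7
eef_pos: [436.4, 167.2, 14.3]
ee_rot: [-0.0, 0.091, 0.996, -0.001]
force: [-3.5, -13.1, 13.1]
grip_width: 0.704
grip_force: 7.5
time_s: 7.5
eef_pos: [436.5, 167.2, 12.5]
ee_rot: [0.0, 0.091, 0.996, -0.001]
force: [-4.4, -13.2, 16.0]
grip_width: 0.699
grip_force: 8.5
[-43.46922347  25.58082891] [436.51118861 167.17834242  12.48724104] [ -5.53 -14.21  16.44]
```

View pics/s4.png

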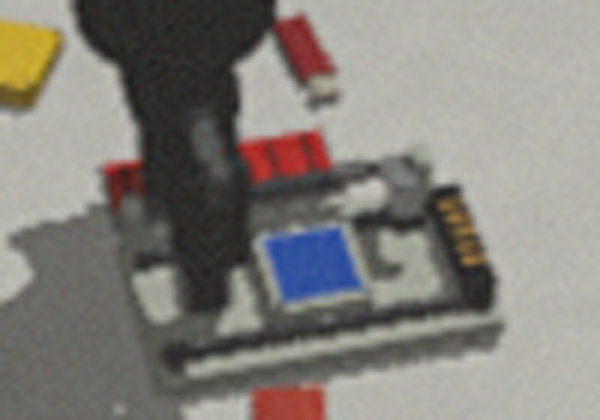

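```bash
python3 - <<'E'
from h import *
t=np.array([474.5,134.]);R=Ro.from_euler("z",-.186).as_matrix()[:2,:2]
m=camera_model("scene");T=np.linalg.inv(np.array(m["world_from_camera"]))
def pr(F):
    w=R@np.array(F[:2])+t;p=T[:3]@np.r_[w,F[2],1];u=np.array([m["cx"]+m["fx"]*p[0]/-p[2],m["cy"]-m["fy"]*p[1]/-p[2]]);return np.round((u-[260,150])*6)
for a in(0,.3,.4,.48,.55,.62):
    d=.48-a;c,s=np.cos(d),np.sin(d);f=lambda y,z:(y*c-z*s+36,y*s+z*c+36)
    print(a,[pr((26,)+f(*q)).tolist() for q in((48,-18.5),(10,-18.5))])
E
```

```text
0 [[320.0, 71.0], [340.0, 157.0]]
0.3 [[321.0, 99.0], [343.0, 172.0]]
0.4 [[321.0, 110.0], [344.0, 177.0]]
0.48 [[322.0, 119.0], [345.0, 181.0]]
0.55 [[323.0, 127.0], [345.0, 184.0]]
0.62 [[324.0, 135.0], [346.0, 187.0]]
```

View pics/w4.png

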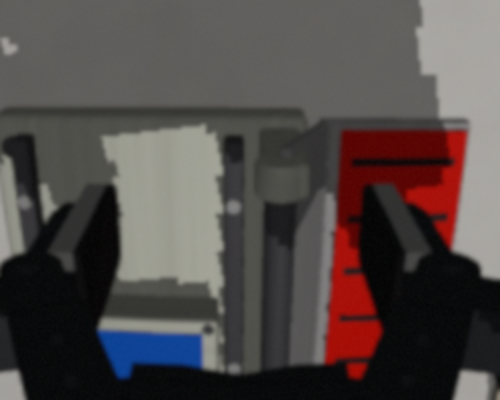

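```bash
python3 - <<'E'
from h import *
s=sense();t=np.array([474.5,134.]);R=Ro.from_euler("z",-.186).as_matrix()[:2,:2]
W=lambda p,z:np.round(R.T@(wray(np.array(p)/2+[200,150],z,s)[0]-t),1)
for a in(.3,.4,.48,.55,.62):
    d=.48-a;c,q=np.cos(d),np.sin(d);f=lambda y,z:(y*c-z*q+36,y*q+z*c+36)
    o,i=f(48,-18.5),f(10,-18.5); print(a,"out exp",np.round(o,1),W((467,128),o[1]),"in exp",np.round(i,1),W((341,130),i[1]))
print("plate rear",W((10,110),14),W((300,110),14))
E
```

```text
0.3 out exp [86.5 26.4] [-69.8  77.6] in exp [49.2 19.6] [-67.1  49. ]
0.4 out exp [85.3 21.4] [-68.1  79.6] in exp [47.4 18.4] [-66.7  49.3]
0.48 out exp [84.  17.5] [-66.8  81.2] in exp [46.  17.5] [-66.4  49.4]
0.55 out exp [82.6 14.2] [-65.7  82.5] in exp [44.7 16.8] [-66.2  49.5]
0.62 out exp [80.9 11. ] [-64.7  83.8] in exp [43.3 16.3] [-66.   49.6]
plate rear [-69.7 -31.8] [-70.2  39.8]
```

```bash
python3 -m crank '[[[-0.12,0,0,0,0,0,60],[-0.16,0,0,0,0,0,60],[-0.16,0,0,0,0,0,60],[-0.16,0,0,0,0,0,60],[-0.16,0,0,0,0,0,60],[-0.16,0,0,0,0,0,60],[-0.12,0,0,0,0,0,60],[0,0,0,0,0,0,60]]]'
python3 - <<'E'
from h import *
cv2.imwrite("pics/w5.png",cv2.resize(capture("wrist")[150:350,200:450],None,fx=2,fy=2)); cv2.imwrite("pics/s5.png",cv2.resize(capture("scene")[150:220,260:360],None,fx=6,fy=6,interpolation=2))
s=sense();t=np.array([474.5,134.]);R=Ro.from_euler("z",-.186).as_matrix()[:2,:2];print(R.T@(np.array(s["eef_pos"])[:2]-t),s["eef_pos"],R.T@np.array(s["force"])[:2],s["force"][2])
E
```

```text
time_s: 8.4
eef_pos: [461.3, 164.0, 11.6]
ee_rot: [-0.001, 0.091, 0.996, 0.0]
force: [-3.2, 0.4, 6.2]
grip_width: 0.706
grip_force: 3.2
[-18.49719557  27.05805353] [461.32567652 164.01202602  11.66600509] [-3.09529198  0.56512836] 6.7735863824292055
```

View pics/s5.png

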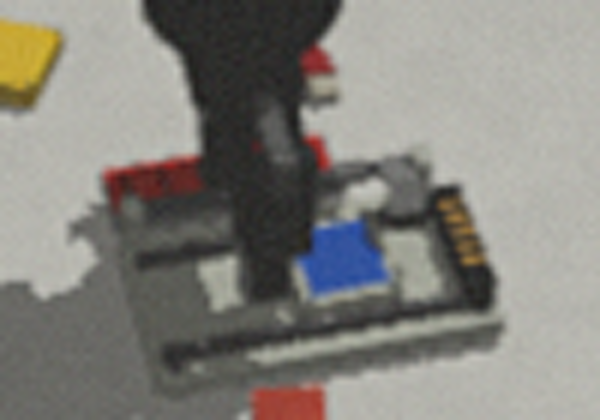

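Lateral load relaxed and the label moved from (312,265) to (345,255): the module is sliding with the clip open. I continue.

```bash
python3 -m crank '[[[-0.1,0,0,0,0,0,60],[-0.12,0,0,0,0,0,60],[-0.12,0,0,0,0,0,60],[-0.12,0,0,0,0,0,60],[-0.12,0,0,0,0,0,60],[-0.06,0,0,0,0,0,60],[0,0,0,0,0,0,60],[0,0,0,0,0,0,60]]]'
python3 -m crank '[[[-0.04,0,0,0,0,0,60],[-0.04,0,0,0,0,0,60],[-0.04,0,0,0,0,0,60],[-0.04,0,0,0,0,0,60],[0,0,0,0,0,0,60],[0,0,0,0,0,0,60],[0,0,0,0,0,0,60],[0,0,0,0,0,0,60]]]'
python3 - <<'E'
from h import *
s=sense();t=np.array([474.5,134.]);R=Ro.from_euler("z",-.186).as_matrix()[:2,:2];print(R.T@(np.array(s["eef_pos"])[:2]-t),s["eef_pos"],R.T@np.array(s["force"])[:2],s["force"][2])
E
```

```text
time_s: 9.3
eef_pos: [476.8, 161.1, 11.6]
ee_rot: [-0.001, 0.091, 0.996, 0.0]
force: [-3.6, 1.6, 6.2]
grip_width: 0.706
grip_force: 3.2
time_s: 10.1
eef_pos: [480.5, 160.4, 11.6]
ee_rot: [-0.001, 0.091, 0.996, 0.0]
force: [-4.5, 1.1, 6.4]
grip_width: 0.706
grip_force: 3.2
[ 1.03292782 27.1040879 ] [480.52745379 160.44557282  11.55595293] [-4.63069561  0.2227461 ] 6.3501822685000295
```

```bash
python3 -m crank '[[[-0.04,0,0,0,0,0,60],[-0.04,0,0,0,0,0,60],[-0.04,0,0,0,0,0,60],[0,0,0,0,0,0,60],[0,0,0,0,0,0,60],[0,0,0,0,0,0,60],[0,0,0,0,0,0,60],[0,0,0,0,0,0,60]]]'
python3 -m crank '[[[-0.04,0,0,0,0,0,60],[-0.04,0,0,0,0,0,60],[0,0,0,0,0,0,60],[0,0,0,0,0,0,60],[0,0,0,0,0,0,60],[0,0,0,0,0,0,60],[0,0,0,0,0,0,60],[0,0,0,0,0,0,60]]]'
python3 - <<'E'
from h import *
cv2.imwrite("pics/s6.png",cv2.resize(capture("scene")[150:220,260:360],None,fx=6,fy=6,interpolation=2))
s=sense();t=np.array([474.5,134.]);R=Ro.from_euler("z",-.186).as_matrix()[:2,:2];print(R.T@(np.array(s["eef_pos"])[:2]-t),s["eef_pos"],R.T@np.array(s["force"])[:2],s["force"][2])
E
```

```text
time_s: 10.9
eef_pos: [483.5, 159.9, 11.6]
ee_rot: [-0.001, 0.091, 0.996, 0.0]
force: [-4.5, 1.5, 7.0]
grip_width: 0.703
grip_force: 3.2
time_s: 11.7
eef_pos: [485.4, 159.5, 11.5]
ee_rot: [-0.001, 0.091, 0.996, 0.0]
force: [-4.5, 1.1, 5.8]
grip_width: 0.702
grip_force: 3.3
[ 5.96606564 27.09111751] [485.37310532 159.52054403  11.54028302] [-4.20305163 -0.31566684] 5.975030871987681
```

View pics/s6.png

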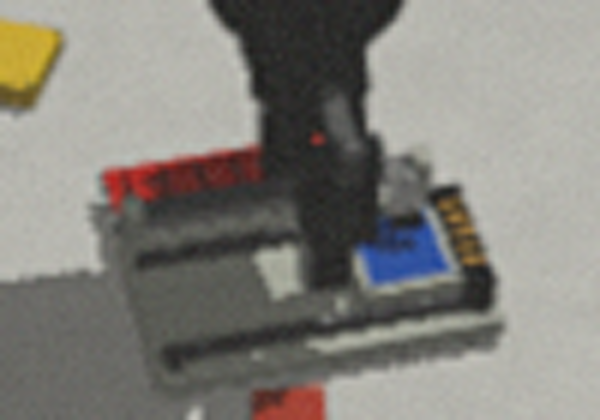

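I have now viewed 12 pictures, which is over the limit of 10. I won't view any more and will go by force and numeric measurements. The last picture shows the module under the raised foot, with its front close to the stop at (465,250). I continue in small steps until the stop is felt.

```bash
python3 -m crank '[[[-0.04,0,0,0,0,0,60],[-0.04,0,0,0,0,0,60],[0,0,0,0,0,0,60],[0,0,0,0,0,0,60],[0,0,0,0,0,0,60],[0,0,0,0,0,0,60],[0,0,0,0,0,0,60],[0,0,0,0,0,0,60]]]'
```

```text
time_s: 12.55
eef_pos: [485.7, 159.3, 11.2]
ee_rot: [-0.003, 0.091, 0.996, -0.0]
force: [-10.7, 0.6, 9.0]
grip_width: 0.703
grip_force: 6.9
```

```bash
python3 -m crank '[[[-0.04,0,0,0,0,0,60],[0,0,0,0,0,0,60],[0,0,0,0,0,0,60],[0,0,0,0,0,0,60],[0,0,0,0,0,0,60],[0,0,0,0,0,0,60],[0,0,0,0,0,0,60],[0,0,0,0,0,0,60]]]'
python3 - <<'E'
from h import *
im=capture("top");t=np.array([474.5,134.]);R=Ro.from_euler("z",-.186).as_matrix()[:2,:2]
s=sense();print(R.T@(np.array(s["eef_pos"])[:2]-t),s["force"])
h=cv2.cvtColor(capture("scene"),cv2.COLOR_BGR2HSV)
b=mask(capture("scene"),"b",(305,175,345,210)).reshape(-1,2)
print("label fix (orig scene read 0 => -4.7,-5 w/ other frame)",np.round([R.T@(ray("scene",p,26)-t) for p in b],0).tolist()[::3])
E
```

```text
time_s: 13.35
eef_pos: [485.8, 159.1, 11.0]
ee_rot: [-0.004, 0.091, 0.996, -0.0]
force: [-13.9, 1.9, 11.9]
grip_width: 0.704
grip_force: 9.2
[ 6.42054573 26.76755816] [-14.42470303   1.29574055  12.27720073]
label fix (orig scene read 0 => -4.7,-5 w/ other frame) [[33.0, 11.0], [21.0, 0.0], [21.0, -17.0], [42.0, -19.0], [50.0, -10.0], [48.0, 0.0], [45.0, 8.0]]
```

```bash
python3 -m crank '[[[0.06,0,0,0,0,0,60],[0.1,0,0,0,0,0,60],[0.1,0,0,0,0,0,60],[0.1,0,0,0,0,0,60],[0.1,0,0,0,0,0,60],[0,0,0,0,0,0,60],[0,0,0,0,0,0,60],[0,0,0,0,0,0,60]]]'
python3 -m crank '[[[0,0,-0.08,0,0,0,60],[0,0,-0.1,0,0,0,60],[0,0,-0.1,0,0,0,60],[0,0,-0.1,0,0,0,60],[0,0,-0.1,0,0,0,60],[0,0,-0.1,0,0,0,60],[0,0,-0.1,0,0,0,60],[0,0,0,0,0,0,60]]]'
python3 -m crank '[[[0,0,-0.2,0,0,0,60],[0,0,-0.4,0,0,0,60],[0,0,-0.6,0,0,0,60],[0,0,-0.8,0,0,0,60],[0,0,-1,0,0,0,60],[0,0,-1,0,0,0,60],[0,0,-0.8,0,0,0,60],[0,0,-0.4,0,0,0,60]]]'
python3 -m crank '[[[0.8,0,0,0,0,0,60],[0.8,0,0,0,0,0,60],[0.8,0,0,0,0,0,60],[0.8,0,0,0,0,0,60],[0,0,0,0,0,0,60],[0,0,0,0,0,0,60],[0,0,0,0,0,0,60],[0,0,0,0,0,0,60]]]'
python3 - <<'E'
from h import *
t=np.array([474.5,134.]);R=Ro.from_euler("z",-.186).as_matrix()[:2,:2]
s=sense();im=capture("wrist");print(s["eef_pos"],s["force"])
cv2.imwrite("pics/w7.png",im);sc=capture("scene");cv2.imwrite("pics/s7.png",sc)
h=cv2.cvtColor(im,cv2.COLOR_BGR2HSV);m=((abs(h[...,0].astype(int)-112)<10)&(h[...,1]>120)&(h[...,2]>40)).astype(np.uint8)
for c in cv2.findContours(m,0,2)[0]:
    if cv2.contourArea(c)>60:
        W=(wray(c,26,s)-t)@R; print("blue",cv2.contourArea(c),W.min(0).round(1),W.max(0).round(1))
m=(((h[...,0]<8)|(h[...,0]>172))&(h[...,1]>120)&(h[...,2]>40)).astype(np.uint8)
for c in cv2.findContours(cv2.morphologyEx(m,3,np.ones((3,3))),0,2)[0]:
    if cv2.contourArea(c)>60:
        W=(wray(c,20,s)-t)@R; print("red z20",cv2.contourArea(c),W.min(0).round(1),W.max(0).round(1))
E
```

```text
time_s: 14.3
eef_pos: [479.4, 160.8, 12.4]
ee_rot: [0.002, 0.091, 0.996, 0.0]
force: [1.7, -0.6, 7.2]
grip_width: 0.701
grip_force: 3.1
time_s: 15.1
eef_pos: [478.2, 160.6, 29.1]
ee_rot: [0.0, 0.091, 0.996, 0.0]
force: [0.7, -0.5, 0.8]
grip_width: 0.703
grip_force: 0.0
time_s: 15.9
eef_pos: [478.7, 160.7, 161.1]
ee_rot: [0.002, 0.091, 0.996, 0.0]
force: [1.1, 0.8, -0.5]
grip_width: 0.702
grip_force: 0.0
time_s: 16.7
eef_pos: [400.0, 175.0, 158.7]
ee_rot: [-0.0, 0.091, 0.996, -0.0]
force: [-0.2, 0.2, 0.1]
grip_width: 0.699
grip_force: 0.0
[400.0078569  174.98073193 158.69552912] [-0.20092186  0.2262403   0.14013442]
blue 245.0 [  55.9 -350.6] [  98.7 -299.1]
blue 614.0 [ 22.4 -19.1] [52.8 15.9]
red z20 1045.0 [ -47.1 -102.7] [-11.3 -48.4]
red z20 2529.5 [-66.   52.2] [27.7 84.8]
```

```bash
python3 -c "
from rig import *
print(finish_job())"
```

```text
the job is handed in; nothing more can be done
None
```

The job is handed in at about 17 s: with the paddle held down, the module was pushed until the force showed it against the end stop, then the paddle was let up and the arm withdrawn clear; the final image measurement puts the module home within about 2 mm, clip closure is inferred from the force dropping to zero as I lifted, and I viewed 12 pictures, over the limit of 10.

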